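Line up sample tubes by height at the barcode reader

ROBOT

A 6-joint arm with a two-finger parallel gripper is mounted at the origin on the work surface. World frame = base frame: x ahead of the robot, y to its left, z up, the work surface at z = 0. Lengths are in m, angles in rad, forces in N, time in s.
With the tool pointing down it reaches from about 0.325 to 0.775 m from the base axis. Payload 5.5 kg.
Tool frame: the origin (TCP) lies midway between the tips of the shut fingers; the grasp point (between the pads) lies 19 mm behind it; z points along the fingers, y is the direction in which the jaws open and shut (so a half turn about z gives the same grasp; the last joint's range is limited). The gripper opens to 88 mm and grips with 3 to 60 N. Pads are 20 mm wide; open, the fingers measure 115 mm over their backs; the gripper's body (75 mm by 178 mm) begins 61 mm behind the grasp point.
Start: joints at [-1.318, 0.091, 1.231, -0, 1.82, -0.057], TCP at [0.183, -0.571, 0.223] pointing down, gripper open.
Joint ranges: [-2.87, 2.87], [-0.86, 2.18], [0.17, 2.46], [-1.51, 4.65], [0.06, 2.69], [-2.65, 2.65]. Speed limits (rad/s): [2.57, 2.57, 3.01, 3.14, 3.14, 3.14].

INTERFACE

Orientations are given as a rotation vector (axis times angle).
In Python, from rig import manip gives the robot as it stands. The module is installed in compiled form; this text tells all that it offers. Calls block until the motion is done:
- manip.move_to(position, orientation): joint-space move of the TCP to a pose.
- manip.line_to(position, rot=None, velocity=0.15, threshold=None): straight line of the TCP; rot=None keeps the orientation; velocity is the mean speed in m/s. With threshold (N) it stops when the force on the tool has changed by that much, and returns True; else False.
- manip.move_joints(angles): joint-space move.
- manip.move_gripper(opening, squeeze=None): finger opening in m; squeeze is the grip in N (None keeps the last); returns when the fingers have stopped.
- manip.sleep(seconds).
- manip.inverse_kinematics(position, orientation): joint angles nearest the present ones, or None.
- manip.camera(name): name is "scene" or "top" or "wrist"; returns a dict with "color" (480x640x3 uint8, blue, green, red), "fx", "fy", "cx", "cy" (pixels), "xyz" and "attitude" of the camera in the world. Camera axes: x right, y down, z forward; pixel columns grow to the right and rows downward; lengths in m; the calibration is good to about 2 mm. A picture is of the moment at which its call begins. There is no depth.
A pose or a line that the arm cannot do raises manip.PlanningError and nothing moves.
- manip.job_done(): hands the job in, once; it reports no verdict.
Readings, each from a call of its own:
- manip.current_time(): time.
- manip.current_joint_positions(): joint angles.
- manip.current_joint_vel(): joint speeds.
- manip.current_effort(): joint torques, N m.
- manip.current_tool_pos(): TCP position.
- manip.current_ee_rot(): TCP orientation.
- manip.current_wrist_force(): force on the tool from outside, world axes, zero at the start.
- manip.current_ft_torque(): the same for the moment, N m.
- manip.current_width(): finger opening in m.
Only numpy, scipy, OpenCV 4.12 (cv2) and the standard library are available. Lean on these libraries where they do the work, as an engineer would, in place of code of your own. Each camera call takes 0.05 s, during which the arm holds its last target. There are 200 camera calls.

TASK

Line the four capped sample tubes up on the four round marks of the loading strip in order of height, the tallest on the mark next to the barcode reader, the shortest on the mark next to the bottle. Stand each tube's carrier flat and centred on its mark, keep the tubes upright all the time, and leave the bottle where it is.

Things in the scene. Friction and masses are not known exactly. Their poses are not given: they have to be found in the camera images.
- tube_tallest: The tallest of four capped sample tubes alike but for height (120, 100, 80, 60 mm): 120 mm high over all. One piece with its round grey carrier, 40 mm in diameter, 20 mm high; white tube 15 mm in diameter; red cap 18 mm in diameter, the top 18 mm. 0.09 to 0.16 kg. Origin: centre of the carrier's underside; z up the tube. Starts upright on the table (z = 0).
- tube_second: The second tallest of four capped sample tubes alike but for height (120, 100, 80, 60 mm): 100 mm high over all. One piece with its round grey carrier, 40 mm in diameter, 20 mm high; white tube 15 mm in diameter; red cap 18 mm in diameter, the top 18 mm. 0.09 to 0.16 kg. Origin: centre of the carrier's underside; z up the tube. Starts upright on the table (z = 0).
- tube_third: The third tallest of four capped sample tubes alike but for height (120, 100, 80, 60 mm): 80 mm high over all. One piece with its round grey carrier, 40 mm in diameter, 20 mm high; white tube 15 mm in diameter; red cap 18 mm in diameter, the top 18 mm. 0.09 to 0.16 kg. Origin: centre of the carrier's underside; z up the tube. Starts upright on the table (z = 0).
- tube_shortest: The shortest of four capped sample tubes alike but for height (120, 100, 80, 60 mm): 60 mm high over all. One piece with its round grey carrier, 40 mm in diameter, 20 mm high; white tube 15 mm in diameter; red cap 18 mm in diameter, the top 18 mm. 0.09 to 0.16 kg. Origin: centre of the carrier's underside; z up the tube. Starts upright on the table (z = 0).
- mark_1: Fixed flat black round mark, 50 mm in diameter with a thin pale circle, on the aluminium loading strip (100 by 560 by 4 mm high); at one end of the row, its neighbour is mark_2. All four marks look alike, about 90 mm apart, a little uneven. Origin: centre of its underside, on the strip; its top, on which a carrier stands, is 3 mm above the origin (7 mm above the table).
- mark_2: Fixed flat black round mark, 50 mm in diameter with a thin pale circle, on the aluminium loading strip (100 by 560 by 4 mm high); between mark_1 and mark_3. All four marks look alike, about 90 mm apart, a little uneven. Origin: centre of its underside, on the strip; its top, on which a carrier stands, is 3 mm above the origin (7 mm above the table).
- mark_3: Fixed flat black round mark, 50 mm in diameter with a thin pale circle, on the aluminium loading strip (100 by 560 by 4 mm high); between mark_2 and mark_4. All four marks look alike, about 90 mm apart, a little uneven. Origin: centre of its underside, on the strip; its top, on which a carrier stands, is 3 mm above the origin (7 mm above the table).
- mark_4: Fixed flat black round mark, 50 mm in diameter with a thin pale circle, on the aluminium loading strip (100 by 560 by 4 mm high); at the other end of the row, its neighbour is mark_3. All four marks look alike, about 90 mm apart, a little uneven. Origin: centre of its underside, on the strip; its top, on which a carrier stands, is 3 mm above the origin (7 mm above the table).
- reader: The barcode reader: a fixed white box 70 mm (across the strip) by 60 mm (along it) by 75 mm high with a black window on top and on two sides, on one end of the strip, about 100 mm beyond the last mark at that end (mark_1 or mark_4, it varies). Origin: centre of its underside.
- bottle: A bystander: loose white round bottle with a grey cap, 54 mm in diameter and 115 mm high, standing on the other end of the strip, about 100 mm beyond the last mark there. Origin: centre of its underside.
There are look-alikes about, which are no part of the job. What is shaped like the mark_4 but red or turquoise is not meant. Leave any blue look-alike of the tube_second alone.

How it is judged:
At the end, for the whole second after the job is handed in: From the reader's end of the row, the tallest, second, third and shortest tube stand on the first to fourth mark: origin within 12 mm of the mark's centre horizontally and 3 to 11 mm above the table (mark top: 7 mm), tilted less than 0.1 rad, at rest (((horizontal distance between reader and mark_1 below 0.16 m and horizontal distance between tube_tallest and mark_1 below 0.012 m and horizontal distance between tube_second and mark_2 below 0.012 m and horizontal distance between tube_third and mark_3 below 0.012 m and horizontal distance between tube_shortest and mark_4 below 0.012 m) or (horizontal distance between reader and mark_4 below 0.16 m and horizontal distance between tube_tallest and mark_4 below 0.012 m and horizontal distance between tube_second and mark_3 below 0.012 m and horizontal distance between tube_third and mark_2 below 0.012 m and horizontal distance between tube_shortest and mark_1 below 0.012 m)) and height (world z) of tube_tallest between 0.003 and 0.011 m and angle between each of tube_tallest, tube_second, tube_third, tube_shortest's own z axis and vertical below 0.1 rad and linear speed of each of tube_tallest, tube_second, tube_third, tube_shortest below 0.02 m/s and angular speed of each of tube_tallest, tube_second, tube_third, tube_shortest below 0.2 rad/s and height (world z) of tube_second between 0.003 and 0.011 m and height (world z) of tube_third between 0.003 and 0.011 m and height (world z) of tube_shortest between 0.003 and 0.011 m); the robot touches nothing.
It fails at once if a tube is tilted by more than 0.5 rad (angle between any of tube_tallest, tube_second, tube_third, tube_shortest's own z axis and vertical above 0.5 rad).
It fails at once if the bottle is moved by more than 20 mm (distance of bottle from where it was at the start of the episode above 0.02 m).
It also fails if it takes over 102 s, if anything falls off the work surface, if the arm or the gripper's body presses on something with over 40 N, if the wrist force passes 120 N, or if a joint passes its speed limit or range.

## Working session

There is one attempt and no reset: what is moved stays moved. The work goes in short steps, each a Python script; the robot and the scene stay as the last script left them, time stands still between calls to the robot, and variables do not carry over. Pictures are saved under pics/ and viewed, about 12 in all and at most 16, crops included, and the job is handed in when it is done.

```bash
mkdir -p pics; python3 - <<'E'
from rig import manip
import cv2,numpy as np
for n in ("top","scene"):
    c=manip.camera(n); cv2.imwrite(f"pics/{n}0.png",c["color"]); print(n,c["fx"],c["fy"],c["cx"],c["cy"],c["xyz"],c["attitude"])
print(manip.current_time(),manip.current_ee_rot(),manip.current_width())
E
```

```text
top 542.6174352517259 542.6174352517259 317.88119096657147 240.29262749351042 [0.51091317 0.02064672 1.05919938] [-2.18208587  2.1321646  -0.11271936]
scene 539.0552022921937 539.0552022921937 316.0774435733139 236.89977254763602 [ 1.31323993 -0.03245625  0.589412  ] [-1.76081456 -1.56680669  0.77675056]
0.1 [-3.10224632e+00 -4.84387909e-01  2.57773804e-04] 0.08763526324180992
```

View pics/top0.png

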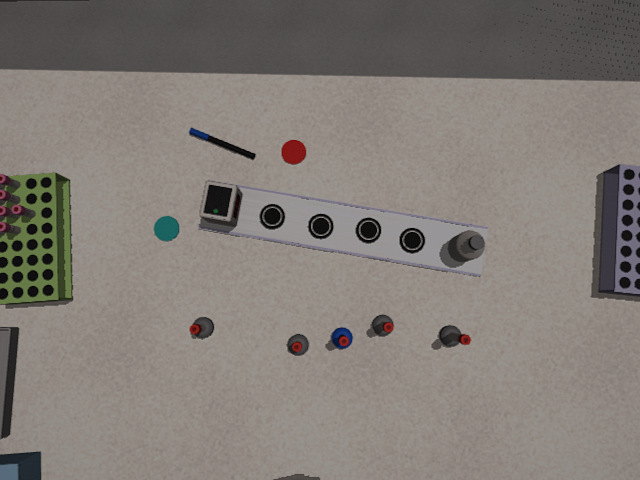

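View pics/scene0.png

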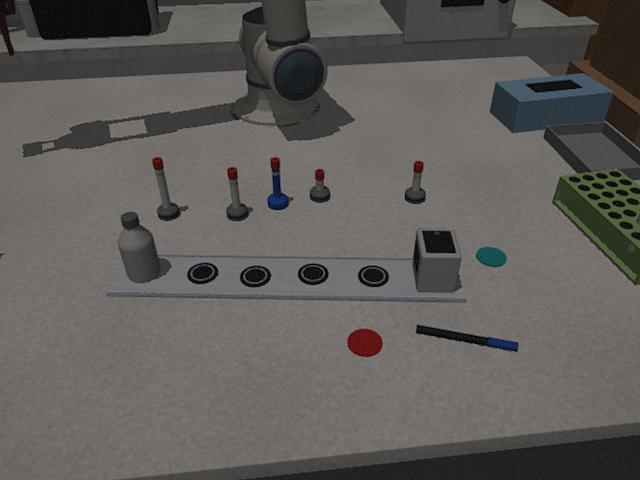

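The top view shows the reader at (220,203) and the marks at (272,216), (320,226), (368,230) and (412,240). The bottle is at (467,245). The grey-carrier tubes are at (203,327), (298,344), (382,325) and (450,336). The blue look-alike is at (342,338), and the red (293,152) and turquoise (167,228) discs are decoys. In the scene view the same tubes stand at (415,195), (319,195), (237,210) and (168,212). Next I'll measure them, triangulating the caps for height.

```bash
cat > h.py <<'E'
import cv2, numpy as np
from scipy.spatial.transform import Rotation as R
def rays(c,uv):
    uv=np.atleast_2d(uv).astype(float)
    d=np.c_[(uv[:,0]-c["cx"])/c["fx"],(uv[:,1]-c["cy"])/c["fy"],np.ones(len(uv))]
    return np.array(c["xyz"]),d@R.from_rotvec(c["attitude"]).as_matrix().T
def onz(c,uv,z):
    o,d=rays(c,uv); return o+d*((z-o[2])/d[:,2])[:,None]
def blobs(mask,lo,hi):
    n,l,s,ce=cv2.connectedComponentsWithStats(mask.astype(np.uint8))
    return [(ce[i],s[i]) for i in range(1,n) if lo<=s[i][4]<=hi]
def red(im):
    h=cv2.cvtColor(im,cv2.COLOR_BGR2HSV); return ((h[...,0]<8)|(h[...,0]>172))&(h[...,1]>150)&(h[...,2]>60)
def down(jaw):  # tool z down, tool y along horizontal direction jaw
    y=np.array([*jaw,0.])/np.hypot(*jaw); z=np.array([0,0,-1.]); return R.from_matrix(np.c_[np.cross(y,z),y,z]).as_rotvec()
E
python3 - <<'E'
from rig import manip
from h import *
t=manip.camera("top"); s=manip.camera("scene")
ct=[b for b in blobs(red(t["color"]),20,200) if 300<b[0][1]<360]
cs=[b for b in blobs(red(s["color"]),20,250) if 140<b[0][1]<190]
print([ (b[0].round(1),b[1][4]) for b in ct]); print([(b[0].round(1),b[1][4]) for b in cs])
ct.sort(key=lambda b:-b[0][0]); cs.sort(key=lambda b:b[0][0])
for a,b in zip(ct,cs):
    o1,d1=rays(t,a[0]); o2,d2=rays(s,b[0]); d1,d2=d1[0],d2[0]
    k=np.linalg.lstsq(np.c_[d1,-d2],o2-o1,rcond=None)[0]; p=o1+k[0]*d1;q=o2+k[1]*d2
    print(a[0].round(1),"cap",((p+q)/2).round(4),"miss",np.linalg.norm(p-q).round(4))
g=cv2.cvtColor(t["color"],cv2.COLOR_BGR2GRAY)
for x,y in [(272,216),(320,226),(368,230),(412,240)]:
    m=np.zeros_like(g); m[y-18:y+19,x-18:x+19]=g[y-18:y+19,x-18:x+19]<60
    cn=max(cv2.findContours(m,cv2.RETR_EXTERNAL,cv2.CHAIN_APPROX_NONE)[0],key=cv2.contourArea)
    (u,v),(a,b),_=cv2.fitEllipse(cn); p=onz(t,[u,v],.007)[0]; print("mark",round(u,1),round(v,1),p.round(4),"diam",round(a/t["fx"]*1.052,4),round(b/t["fx"]*1.052,4),"r",np.hypot(*p[:2]).round(3))
cv2.imwrite("pics/crop1.png",np.vstack([cv2.resize(t["color"][290:370,170:490],(800,200),interpolation=2),cv2.resize(s["color"][140:240,130:450],(800,250),interpolation=2)]))
E
```

```text
[(array([387.9, 326.6]), np.int32(78)), (array([194.5, 328.7]), np.int32(75)), (array([465.1, 339.3]), np.int32(76)), (array([343.4, 340.5]), np.int32(78)), (array([296.5, 346.2]), np.int32(78))]
[(array([156.2, 162.4]), np.int32(60)), (array([274.2, 162.7]), np.int32(64)), (array([417.9, 166.4]), np.int32(63)), (array([231.1, 173.2]), np.int32(62)), (array([318.7, 174.5]), np.int32(59))]
[465.1 339.3] cap [ 0.4548 -0.2254  0.111 ] miss 0.0005
[387.9 326.6] cap [ 0.4723 -0.0956  0.0894] miss 0.0012
[343.4 340.5] cap [ 0.4461 -0.0175  0.0899] miss 0.0011
[296.5 346.2] cap [0.4309 0.0664 0.0491] miss 0.0016
[194.5 328.7] cap [0.4592 0.2508 0.0694] miss 0.0014
mark 271.9 216.1 [0.678  0.1246 0.007 ] diam 0.046 0.0469 r 0.689
mark 320.4 225.8 [0.661  0.0289 0.007 ] diam 0.0461 0.0467 r 0.662
mark 368.1 229.9 [ 0.6549 -0.0644  0.007 ] diam 0.0465 0.0472 r 0.658
mark 411.8 240.0 [ 0.6369 -0.1498  0.007 ] diam 0.0466 0.0469 r 0.654
```

View pics/crop1.png

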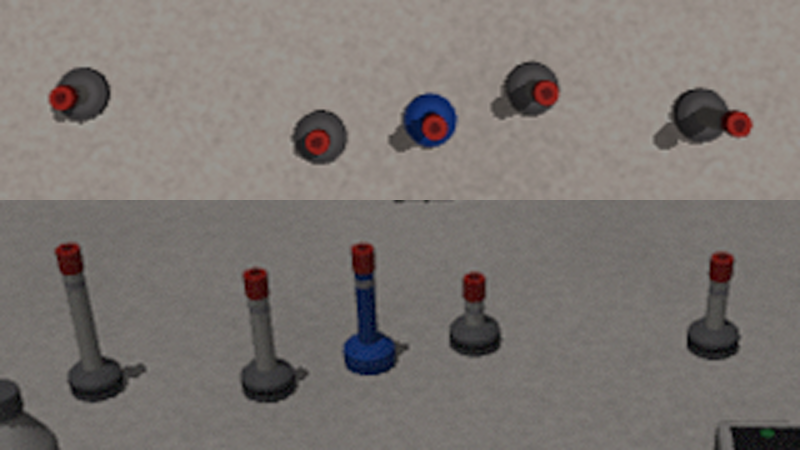

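Candidates:
- **Tallest:** cap at (465,339), measured cap centre height 111 mm.
- **Second:** cap at (388,327), 89 mm, with a grey carrier.
- **Third:** cap at (195,329), 69 mm.
- **Shortest:** cap at (297,346), 49 mm.
- **Not meant:** cap at (343,341), 90 mm. It is blue, so it is the look-alike.

The crop confirms these. Spacings and reaches are plausible: marks 86–97 mm apart, radius 0.65–0.69 m. The reader is next to the mark at (272,216). I'll start with the tallest.

```bash
cat >> h.py <<'E'
from rig import manip
M=np.array([[.678,.1246],[.661,.0289],[.6549,-.0644],[.6369,-.1498]])
T={.12:(.4548,-.2254),.10:(.4723,-.0956),.06:(.4309,.0664),.08:(.4592,.2508)}
s=M[0]-M[3]; ROT=down((s[1],-s[0]))
def carry(h,mark,lift=.15):
    p=T[h]; m=M[mark]; g=h-.029
    manip.move_to([*p,h+.06],ROT)
    manip.line_to([*p,g],velocity=.12,threshold=8); print("at",np.round(manip.current_tool_pos(),4),"want",g)
    manip.move_gripper(.01,25); w=manip.current_width(); print("width",round(w,4))
    if not .015<w<.021: raise SystemExit("bad grip")
    g=manip.current_tool_pos()[2]
    manip.line_to([*p,g+lift],velocity=.15)
    manip.line_to([*m,g+lift],velocity=.2)
    manip.line_to([*m,g+.017],velocity=.12)
    print("contact",manip.line_to([*m,g+.004],velocity=.02,threshold=5),np.round(manip.current_tool_pos()[2]-g,4),"w",round(manip.current_width(),4))
    manip.sleep(.2); manip.move_gripper(.06); 
    manip.line_to([*m,h+.08],velocity=.12); print("t",manip.current_time())
E
python3 - <<'E'
from h import *
for q in list(T.values()): print(manip.inverse_kinematics([*q,.28],ROT) is not None)
for q in M: print(manip.inverse_kinematics([*q,.28],ROT) is not None)
manip.move_gripper(.06)
carry(.12,0)
c=manip.camera("wrist"); cv2.imwrite("pics/w1.png",c["color"])
E
```

```text
True
True
True
True
True
True
True
True
at [ 0.4552 -0.2257  0.0919] want 0.091
width 0.017
contact True 0.0067 w 0.0173
t 11.25
```

View pics/w1.png

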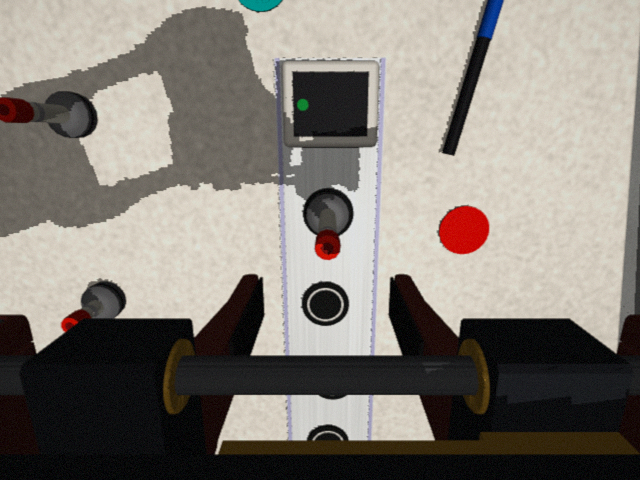

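The wrist view shows the tallest standing upright at (328,215), centred on its mark next to the reader (330,103). Contact came at 6.7 mm, against 7 mm expected. Next are the other three.

```bash
python3 - <<'E'
from h import *
carry(.10,1); carry(.08,2); carry(.06,3)
manip.line_to([.5,-.15,.25]); manip.move_to([.183,-.571,.223],ROT) if manip.inverse_kinematics([.183,-.571,.223],ROT) is not None else None
t=manip.camera("top"); s=manip.camera("scene")
cs=sorted([b for b in blobs(red(t["color"]),30,200) if b[0][1]<300],key=lambda b:b[0][0])
for b,h,m in zip(cs,[.12,.1,.08,.06],M): 
    p=onz(t,b[0],h+.007-.009)[0]; print(b[0].round(1),p.round(4),"err",(p[:2]-m).round(4))
cv2.imwrite("pics/fin.png",np.vstack([cv2.resize(t["color"][160:360,170:510],(680,400)),cv2.resize(s["color"][140:320,100:500],(680,306))[:200*0+200]]))
cv2.imwrite("pics/fin_s.png",s["color"])
print(manip.current_time(),np.round(manip.current_wrist_force(),1))
E
```

```text
at [ 0.4729 -0.0956  0.0719] want 0.07100000000000001
width 0.0174
contact True 0.0066 w 0.0178
t 20.325
at [0.4598 0.2509 0.0519] want 0.051000000000000004
width 0.0176
contact True 0.0067 w 0.0173
t 30.075
at [0.4315 0.0664 0.0318] want 0.030999999999999996
width 0.0172
contact True 0.0068 w 0.0172
t 39.325
[265.  205.5] [0.679  0.1264 0.118 ] err [0.001  0.0018]
[319.6 218. ] [0.6619 0.03   0.098 ] err [0.0009 0.0011]
[371.9 224. ] [ 0.6561 -0.0655  0.078 ] err [ 0.0012 -0.0011]
[416.6 236.3] [ 0.638  -0.1505  0.058 ] err [ 0.0011 -0.0007]
42.65 [ 1.  -0.5 -0.5]
```

View pics/fin.png

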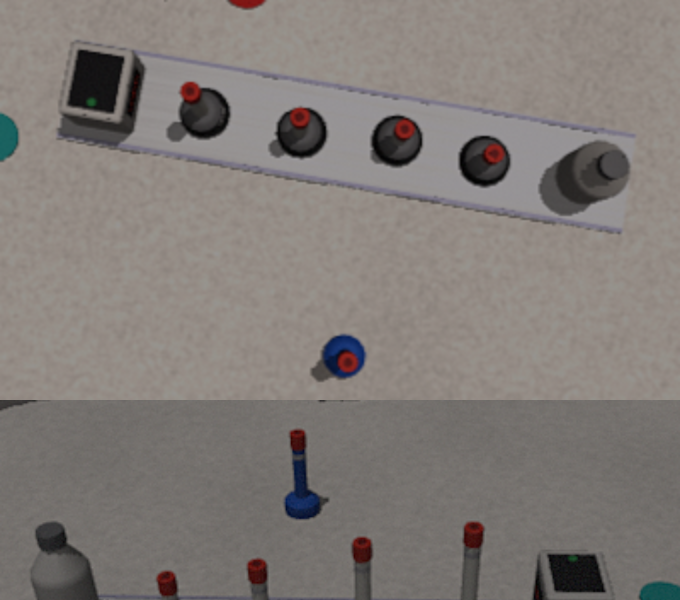

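View pics/fin_s.png

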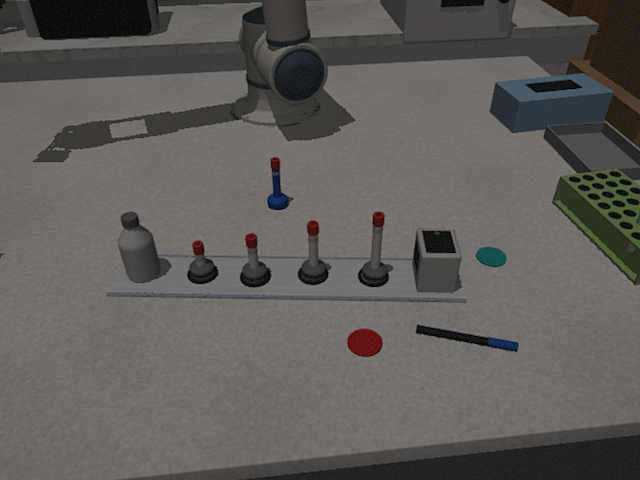

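All four tubes stand upright on their marks, descending in height from the reader (437,260) to the bottle (140,248). The bottle and the blue tube have not moved, and the arm is clear.

```bash
python3 -c "
from rig import manip
manip.job_done()"
```

```text
the job is handed in; nothing more can be done
```

The four tubes stand on the four marks in order of height, tallest next to the reader and shortest next to the bottle, and the job is handed in. I picked each tube up by its cap and set it down until it touched the mark.

- **Placing:** each tube made contact 6.6–6.8 mm above its starting height, against 7 mm expected. In the last top view every cap measured within about 2 mm of its mark's centre; the limit is 12 mm.
- **Surroundings:** by eye in the last pictures, the tubes are upright and the bottle and blue look-alike are where they started. The arm is parked clear of everything.
- **Time:** about 43 s of the 102 s allowed.

None of my checks failed or disagreed. I did not measure tilt or bottle movement in numbers, only in the pictures.

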